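Clear the lower tote and stack the caddy on it

ROBOT

A 6-joint arm with a two-finger parallel gripper is mounted at the origin on the work surface. World frame = base frame: x ahead of the robot, y to its left, z up, the work surface at z = 0. Lengths are in m, angles in rad, forces in N, time in s.
With the tool pointing down it reaches from about 0.3 to 0.775 m from the base axis. Payload 14.6 kg.
Tool frame: the origin (TCP) lies at the very end of the fingers, on their centre line; the grasp point (between the pads) lies 19 mm behind it; y points along the fingers, x is the direction in which the jaws open and shut, and the axes are right-handed (so a half turn about y gives the same grasp; the last joint's range is limited). The gripper opens to 94 mm and grips with 3 to 60 N. Pads are 16 mm wide; open, the fingers measure 119 mm over their backs; the gripper's body (75 mm by 177 mm) begins 78 mm behind the grasp point.
Start: joints at [1.162, 0.3, 1.521, -0, 1.321, -0.067], TCP at [0.184, 0.518, 0.205] pointing down, gripper open.
Joint ranges: [-3.03, 3.03], [-0.79, 2.21], [0.23, 2.52], [-1.04, 4.18], [0, 3.07], [-2.55, 2.55]. Speed limits (rad/s): [2.22, 2.22, 2.57, 3.14, 3.14, 3.14].

INTERFACE

Orientations are given as [roll, pitch, yaw] about the fixed x, y, z axes, in that order (R = Rz(yaw) Ry(pitch) Rx(roll)).
In Python, from station import * gives the robot as it stands.
- The arm moves only by the tool send_rows, never from a script. Its argument "series" is text: rows parted by semicolons, each of 7 numbers parted by spaces: the turn, a rotation vector about the tool's x, y, z in units of 5 degrees (1.0 is 5 degrees), then the shift along the tool's x, y, z in cm, then the opening, from -1 (shut) to 1 (fully open). A call has exactly 10 rows; each row is the pose to reach, as a shift and turn from the pose commanded when the call began, along the tool's axes at that moment; what a row does not reach only later rows make up. A row lasts 1/12 s, in which the tool goes at most 41.7 mm and 7.16 degrees, less where a joint would pass 70% of its speed; a pose out of reach is approached as far as the arm can. A call with a gripper value outside its range is refused whole. The fingers move at their own pace and stop on an object; "newtons" is the grip in N (left out, the last holds). Time passes only in rows, so rows that repeat a pose let the fingers close, or fill a call up. It gives the time, the measured TCP pose, the force and the opening at its end, in the units of the state.
- get_obs(): the state, without advancing time (a new reading comes with each control period).
- camera(name): name is "side" or "top" or "wrist"; returns the picture (420x560x3 uint8, red, green, blue); there is no depth.
- camera_info(name): a dict with "K" (3x3 intrinsics, pixels), "R" (3x3) and "t" (3): a world point X has camera coordinates R X + t; the wrist camera has in their place "mount" (4x4, takes a point from camera to tool coordinates, whose origin is the TCP and whose axes are the tool frame's). Camera axes: x right, y down, z forward; pixel columns grow to the right and rows downward; lengths in m; the calibration is good to about 2 mm. A picture is of the moment at which its call begins: read the wrist's pose just before it. camera_info takes no time and is no camera call.
- hand_in(): hands the job in, once; it reports no verdict.
The state is a dict: "time_s": time; "qpos": joint angles; "joint_vel": joint speeds; "tau": joint torques, N m; "ee_pos": TCP position; "eef_rot": TCP orientation; "force": force on the tool from outside, world axes, zero at the start; "moment": the same for the moment, N m; "grip_width": finger opening in m.
Only numpy, scipy, OpenCV 4.12 (cv2) and the standard library are available. Lean on these libraries where they do the work, as an engineer would, in place of code of your own. Each camera call takes 0.05 s, during which the arm holds its last target. There are 200 camera calls.

TASK

First take the sugar shaker out of the tote on the table and stand it upright on the round serving tray. Then lift the handled caddy off its sloped draining stand and stack it level on that tote so that all four corners drop fully home between the corner lugs; do not let go of it before it is down. Leave the jug, the tumblers and the cup and saucer alone.

Things in the scene. Friction and masses are not known exactly. Their poses are not given: they have to be found in the camera images.
- base_tote: Lower stacking tote: open grey plastic box, loose on the table, 0.6 kg. Origin: centre of its underside. Body 150 (x) x 180 (y) mm outside, 4 mm walls, inner floor at z 4, rim at z 55 mm. Outside each corner two lugs, 30 mm long, 4 mm thick, 2.5 mm clear of the body outline, upright to z 65, then flaring outward at 30 degrees to z 74 mm as a lead-in (172 x 202 mm overall).
- tote_rim (a point): Centre of the lower tote's rim plane, (0, 0, 55) mm in its frame, axes as the tote's. When stacked, the caddy's underside rests on the rim: the caddy's origin is then at this point, their x and y axes parallel (half a turn makes no difference).
- caddy: Caddy: same grey tote (150 x 180 x 55 mm, lugs to z 74), 0.4 kg +-30 %, with a handle. Origin: centre of its underside; z up through its mouth. The handle is a flat-sided bar over its middle along y: 12 mm thick (x), 98 long (y), z 93 to 115 mm, on a post at each end; 4 mm divider below it up to z 50. It begins on the stand, tilted 30 degrees, mouth leaning to the stand's -x side, y axis level.
- caddy_grip (a point): Centre of the caddy's handle bar, at (0, 0, 104) mm in the caddy's frame; axes as the caddy's.
- stand: Sloped steel draining stand, fixed. Origin on the table under the middle of its slope. The slats rise at 30 degrees towards its +x; slope 166 mm long, 206 mm wide (y), its middle at z 71 mm, high edge at about z 114 mm. A lip along the low (-x) edge stands 20 mm proud of the slope and holds the caddy: lift the caddy clear of it.
- shaker: Stainless steel sugar shaker: upright cylinder 50 mm in diameter, straight to z 112 mm, then domed to 130 mm; 0.2 to 0.42 kg. Origin: centre of its underside. It begins standing on the floor of the lower tote, and is too tall for the caddy to be stacked over it.
- serving_tray: Round dark steel serving tray, fixed on the table. Origin: centre of its underside. 170 mm across, floor 4 mm thick, low rim to z 12 mm, flat floor of about 77 mm radius. The shaker goes on it.
- jug: Bystander: clear jug, 190 mm tall, about 110 mm across plus a handle on its +x side. Origin: centre of its underside.
- tumblers: Bystander: nested stack of clear tumblers, 66 mm across, 155 mm tall. Origin: centre of the underside.
- cup: Bystander: white cup on a saucer, 130 mm across, 68 mm tall. Origin: centre of the underside.

How it is judged:
On the way, in this order (a step that is already met when the one before it is completed fails the run):
1. the shaker stands upright on the serving tray, let go (horizontal distance between shaker and serving_tray below 0.06 m and z of shaker in the frame of serving_tray below 0.01 m and angle between shaker's own z axis and vertical below 0.1 rad and contact force between the fingers and shaker below 0.1 N), for 0.2 s.
2. the caddy, still held, is down between the corner lugs of the lower tote (not more than 7 mm above its seat) (horizontal distance between caddy and base_tote below 0.007 m and z of caddy in the frame of base_tote between 0.05 and 0.062 m and contact force between the fingers and caddy above 1 N).
At the end, for the whole second after the job is handed in: The caddy rests on the tote's rim (origin 55 mm above the tote's, within 3 mm), centred within 6 mm, axes parallel within 0.08 rad, level within 0.03 rad of the tote and 0.05 of vertical; tote flat on the table; shaker upright (0.1 rad) on the serving tray within 60 mm of its centre; all at rest (z of caddy in the frame of base_tote between 0.052 and 0.058 m and horizontal distance between caddy and base_tote below 0.006 m and angle between the x axis of caddy and the x axis of base_tote, either way round below 0.08 rad and angle between the z axis of caddy and the z axis of base_tote, either way round below 0.03 rad and angle between caddy's own z axis and vertical below 0.05 rad and height (world z) of base_tote below 0.006 m and linear speed of each of caddy, shaker below 0.02 m/s and horizontal distance between shaker and serving_tray below 0.06 m and z of shaker in the frame of serving_tray below 0.01 m and angle between shaker's own z axis and vertical below 0.1 rad); the robot touches nothing.
It fails at once if the jug was disturbed (moved more than 25 mm) (distance of jug from where it was at the start of the episode above 0.025 m).
It fails at once if the tumblers were disturbed (moved more than 25 mm) (distance of tumblers from where it was at the start of the episode above 0.025 m).
It fails at once if the cup and saucer were disturbed (moved more than 25 mm) (distance of cup from where it was at the start of the episode above 0.025 m).
It also fails if it takes over 58 s, if anything falls off the work surface, if the arm or the gripper's body presses on something with over 40 N, if the wrist force passes 120 N, or if a joint passes its speed limit or range.

## Working session

There is one attempt and no reset: what is moved stays moved. The work goes in short steps, Python scripts to look and compute and a tool call to move; the robot and the scene stay as the last step left them, time stands still between calls to the robot, and variables do not carry over. Pictures are saved under pics/ and viewed, on a budget of 10 in all, crops included, one or two more only if the job needs it, and the job is handed in when it is done.

Besides the shell and the picture viewer there is one more tool, called after "Request:" as a command line: name --argument value ..., lists and objects as JSON in quotes. send_rows: Moves the arm, as the interface text tells. Its arguments: {"type":"object","properties":{"series":{"type":"string"},"newtons":{"type":"number"}},"required":["series"]}

```bash
ls; mkdir -p pics
python3 - <<'E'
from station import *
import cv2,json
o=get_obs();print({k:o[k] for k in('time_s','ee_pos','eef_rot','grip_width','force')})
for n in('side','top','wrist'):
    print(n,camera_info(n))
im={n:camera(n) for n in('side','top','wrist')}
for n in im: cv2.imwrite(f'pics/{n}0.png',im[n][:,:,::-1])
E
```

```text
pics
{'time_s': 0.0, 'ee_pos': array([0.18423508, 0.51795614, 0.20488816]), 'eef_rot': array([-1.57069044e+00,  1.15662251e-03,  1.22900848e+00]), 'grip_width': 0.0942129969926382, 'force': array([-0.41967148,  0.96966118,  0.3128932 ])}
side {'K': array([[428.70597987,   0.        , 282.18361425],
       [  0.        , 428.70597987, 206.93771589],
       [  0.        ,   0.        ,   1.        ]]), 'R': array([[ 0.77728473, -0.62902431, -0.01252444],
       [-0.49740963, -0.60221552, -0.62443585],
       [ 0.38524291,  0.49159423, -0.78097568]]), 't': array([-0.45176771,  0.35388166,  0.84028999])}
top {'K': array([[412.71049845,   0.        , 279.49248594],
       [  0.        , 412.71049845, 204.42951998],
       [  0.        ,   0.        ,   1.        ]]), 'R': array([[ 0.00793221, -0.99990177, -0.01155543],
       [-0.99733818, -0.0070732 , -0.07257076],
       [ 0.0724819 ,  0.01210032, -0.99729632]]), 't': array([0.01207   , 0.59504378, 1.20411456])}
wrist {'K': array([[300.4677914 ,   0.        , 285.18465431],
       [  0.        , 300.4677914 , 207.1536829 ],
       [  0.        ,   0.        ,   1.        ]]), 'mount': array([[ 9.99999614e-01, -3.33092009e-04,  8.13645696e-04,
         9.43714129e-04],
       [-8.73559944e-04, -2.71901950e-01,  9.62324564e-01,
        -1.80039851e-01],
       [-9.93107704e-05, -9.62324903e-01, -2.71902136e-01,
         7.93787306e-02],
       [ 0.00000000e+00,  0.00000000e+00,  0.00000000e+00,
         1.00000000e+00]])}
```

View pics/side0.png

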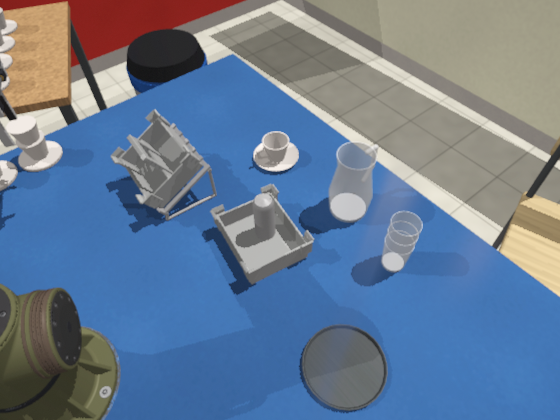

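View pics/top0.png

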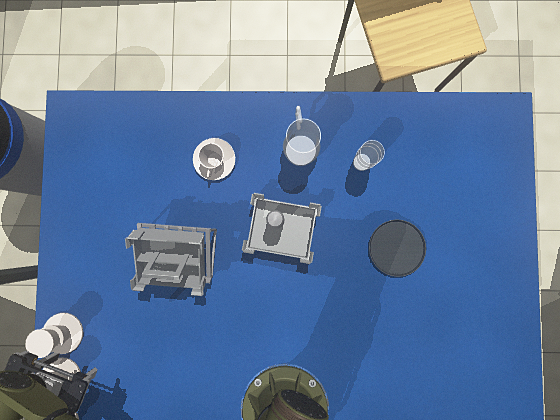

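The side view shows the caddy on its stand (165,165), the tote with the shaker (263,230) and the tray (344,367). In the top view the caddy is at (165,260), the tote at (281,229), the shaker at about (275,218), the tray at (397,248), and the bystanders are in the far row at v≈155. Next I'll write helpers and make zoomed crops.

```bash
cat > h.py <<'E'
from station import *
import numpy as np, cv2
from scipy.spatial.transform import Rotation as Ro
def toolpose(o=None):
    o=o or get_obs(); return Ro.from_euler('xyz',o['eef_rot']).as_matrix(),np.array(o['ee_pos'])
def cam(n,pose=None):
    """K, R (cam->world), centre"""
    i=camera_info(n)
    if n=='wrist':
        R,p=pose; M=i['mount']; return i['K'],R@M[:3,:3],R@M[:3,3]+p
    return i['K'],i['R'].T,-i['R'].T@i['t']
def ray(c,uv):
    d=c[1]@np.linalg.inv(c[0])@np.array([*uv,1.]); return c[2],d/np.linalg.norm(d)
def plane(c,uv,z):
    o,d=ray(c,uv); return o+d*(z-o[2])/d[2]
def tri(*rays):
    A=sum(np.eye(3)-np.outer(d,d) for o,d in rays); b=sum((np.eye(3)-np.outer(d,d))@o for o,d in rays)
    X=np.linalg.solve(A,b); return X,[round(1000*np.linalg.norm(np.cross(X-o,d)),1) for o,d in rays]
def proj(c,X):
    q=c[0]@(c[1].T@(np.asarray(X)-c[2])); return q[:2]/q[2]
def pose_down(yaw,tilt=None):
    """tool y down, jaws (tool x) along yaw"""
    x=np.array([np.cos(yaw),np.sin(yaw),0]); y=np.array([0,0,-1.]); return np.c_[x,y,np.cross(x,y)]
def move(R1,p1,R0,p0):
    rv=Ro.from_matrix(R0.T@R1).as_rotvec(degrees=True)/5; sh=R0.T@(np.asarray(p1)-p0)*100
    return np.round(rv,2),np.round(sh,2)
E
python3 - <<'E'
from h import *
s=cv2.imread('pics/side0.png');t=cv2.imread('pics/top0.png')
a=cv2.resize(t[180:310,115:330],None,fx=3.7,fy=3.7,interpolation=2)[:, :796]
b=cv2.resize(s[100:290,100:320],None,fx=3.1,fy=3.1,interpolation=2)
cv2.imwrite('pics/z1.png',a);cv2.imwrite('pics/z2.png',b);print(a.shape,b.shape)
# tray by dark mask in top; z 12mm
ct=cam('top');cs=cam('side')
for n,im,c,box in(('top',t,ct,(360,210,440,290)),('side',s,cs,(290,310,400,420))):
    x0,y0,x1,y1=box;g=im[y0:y1,x0:x1].astype(int)
    m=((g[:,:,0]-g[:,:,2])<40).astype(np.uint8)
    k=max(cv2.findContours(m,0,2)[0],key=cv2.contourArea);e=cv2.fitEllipse(cv2.convexHull(k))
    uv=np.array(e[0])+[x0,y0];print(n,e,uv,plane(c,uv,.012))
E
```

```text
(481, 796, 3) (589, 682, 3)
top ((36.85124206542969, 37.83379364013672), (56.53850555419922, 57.8153076171875), 111.4341812133789) [396.85124207 247.83379364] [ 0.46923838 -0.33190868  0.012     ]
side ((54.045806884765625, 56.99491500854492), (81.84288787841797, 89.18342590332031), 135.77601623535156) [344.04580688 366.99491501] [ 0.46718696 -0.33523743  0.012     ]
```

View pics/z1.png

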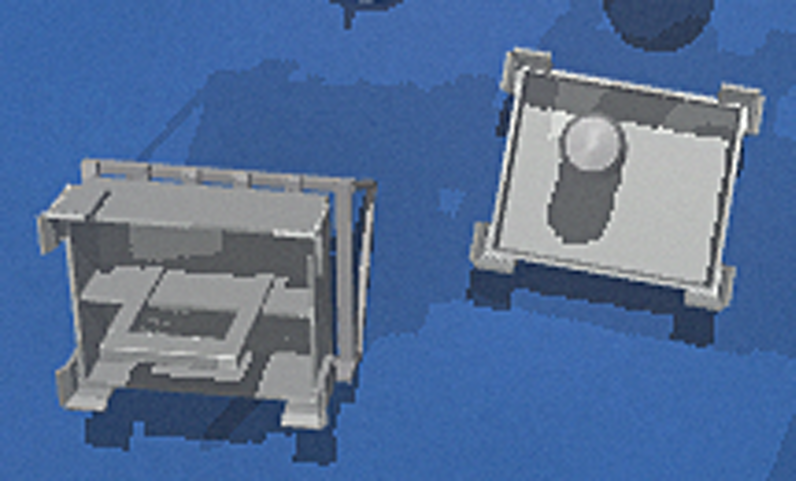

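View pics/z2.png

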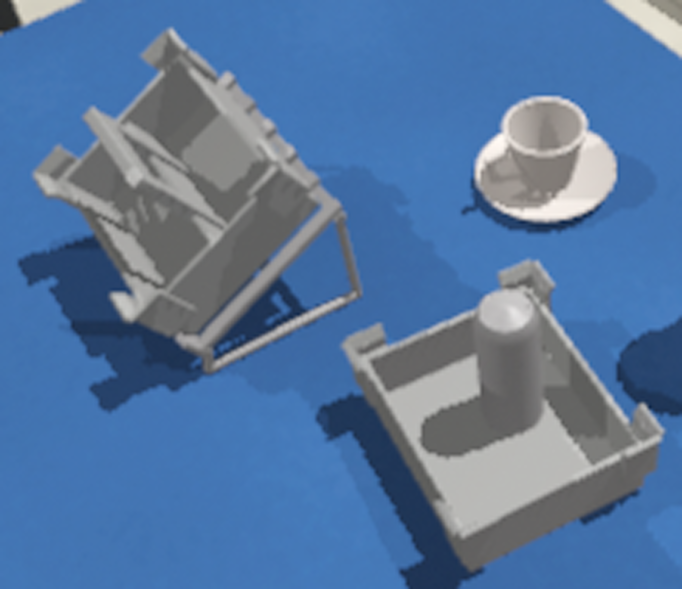

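Top crop, giving the tote rim corners at about (525,70), (745,105), (710,288) and (495,248), the shaker dome at (594,143) and the handle bar top from (103,352) to (243,365). The side crop shows the dome at (510,310) and the bar from (90,112) to (135,178). The tote's y axis lies roughly along world y, with yaw about -0.17, and the stand rises away from the robot.

Run:
```python
from h import *
ct=cam('top');cs=cam('side')
T=lambda u,v:np.array([u/3.7+115,v/3.7+180]); S=lambda u,v:np.array([u/3.1+100,v/3.1+100])
P=[plane(ct,T(*c),.055) for c in((525,70),(745,105),(710,288),(495,248))]
for p in P:print(p.round(3))
P=np.array(P);print('sides',np.linalg.norm(P-np.roll(P,1,0),axis=1).round(3),'c',P.mean(0).round(4))
for a,b in((0,1),(3,2)):
    d=P[a]-P[b];print('yaw of y',np.arctan2(-d[0],d[1]).round(3))
for n,a,b in(('dome',(594,140),(510,306)),('barL',(104,354),(90,112)),('barR',(242,370),(137,181)),('rim tote far L',(525,70),(530,290))):
    print(n,tri(ray(ct,T(*a)),ray(cs,S(*b))))
R,p=toolpose();print(R.round(3),p)
```

```text
[0.608 0.082 0.055]
[ 0.582 -0.09   0.055]
[ 0.44  -0.063  0.055]
[0.469 0.103 0.055]
sides [0.14  0.174 0.144 0.169] c [0.5248 0.0078 0.055 ]
yaw of y -0.151
yaw of y -0.174
dome (array([0.55138713, 0.02502454, 0.13275427]), [np.float64(1.0), np.float64(1.0)])
barL (array([0.39887552, 0.36448228, 0.17216862]), [np.float64(2.0), np.float64(2.0)])
barR (array([0.38959068, 0.26612894, 0.17775894]), [np.float64(2.3), np.float64(2.3)])
rim tote far L (array([0.60925454, 0.08063541, 0.0568965 ]), [np.float64(1.6), np.float64(1.6)])
[[ 0.335 -0.    -0.942]
 [ 0.942 -0.001  0.335]
 [-0.001 -1.     0.   ]] [0.18426721 0.51800705 0.20502848]
```

Request:
send_rows --series "0 0 0 0 -4 0 1; 0 0 0 0 -8 0 1; 0 0 0 -2 -9.5 -3 1; 0 0 0 -4 -9.5 -6 1; 0 0 0 -6 -9.5 -9 1; 0 0 0 -8 -9.5 -12 1; 0 0 0 -10 -9.5 -15 1; 0 0 0 -12 -9.5 -18 1; 0 0 0 -14 -9.5 -21 1; 0 0 0 -16 -9.5 -24 1"

```text
time_s: 0.98
ee_pos: [0.3574, 0.2854, 0.3004]
eef_rot: [-1.571, 0.0, 1.229]
force: [1.5, 0.2, -1.2]
grip_width: 0.094
```

Request:
send_rows --series "0 0 0 -2 0 -3 1; 0 0 0 -4 0 -6 1; 0 0 0 -6 0 -9 1; 0 0 0 -8 0 -12 1; 0 0 0 -10 0 -15 1; 0 0 0 -12 0 -18 1; 0 0 0 -14 0 -21 1; 0 0 0 -16 0 -24 1; 0 0 0 -18.1 0 -27.1 1; 0 0 0 -18.1 0 -27.1 1"

```text
time_s: 1.82
ee_pos: [0.5536, 0.0211, 0.2991]
eef_rot: [-1.57, 0.001, 1.225]
force: [-1.8, -0.4, -1.6]
grip_width: 0.0941
```

Run:
```python
from h import *
R,p=toolpose();im=camera('wrist');np.savez('w1.npz',R=R,p=p,im=im)
cv2.imwrite('pics/w1.png',im[:,:,::-1]);print(p)
c=cam('wrist',(R,p));print(proj(c,[.551,.025,.133]),[proj(c,q).round() for q in((.608,.082,.055),(.582,-.09,.055),(.44,-.063,.055),(.469,.103,.055))])
```

```text
[0.55355056 0.02113985 0.29914273]
[286.66828536 189.22084863] [array([336., 201.]), array([221., 223.]), array([198., 123.]), array([321., 101.])]
```

View pics/w1.png

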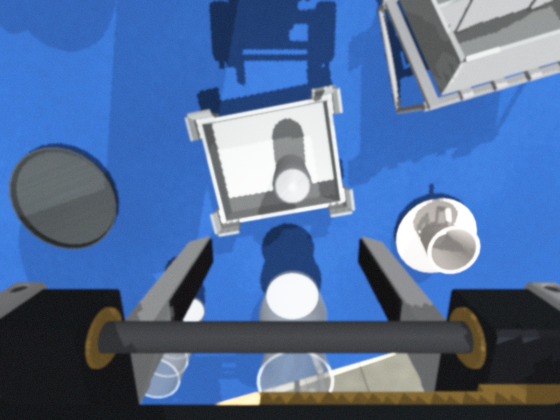

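Wrist view: dome at (292,184), tote rim corners near (341,200), (228,221), (205,128) and (329,100), all about 6 px right of prediction. I'll shoot again at rest and fit the rim edges numerically in both the wrist and top views.

```bash
cat >> h.py <<'E'
def blue(im):
    g=cv2.GaussianBlur(im,(3,3),0).astype(float); return np.clip((g[:,:,2]-g[:,:,0])/(g[:,:,2]+1),-1,1)
def rimfit(im,c,cen,yaw,z=.055,hx=.075,hy=.09,r=14,lim=.4):
    """outer rim edges searched round a guess; returns centre, yaw, sizes"""
    b=blue(im); ex=np.array([np.cos(yaw),np.sin(yaw),0]);ey=np.array([-ex[1],ex[0],0]);C=np.array([*cen[:2],z])
    L={}
    for n,(a,h,t,ht) in dict(px=(ex,hx,ey,hy),nx=(-ex,hx,ey,hy),py=(ey,hy,ex,hx),ny=(-ey,hy,ex,hx)).items():
        pts=[]
        for s in np.linspace(-.55,.55,25):
            ds=np.arange(-r,r+.1,.5)*1e-3
            uv=np.array([proj(c,C+a*(h+d)+t*ht*s) for d in ds],np.float32)
            v=cv2.remap(b.astype(np.float32),uv[:,:1],uv[:,1:],1)[:,0]
            k=np.where((v[:-1]<lim)&(v[1:]>=lim))[0]
            if len(k): 
                k=k[0]; d=ds[k]+(lim-v[k])/(v[k+1]-v[k])*5e-4; pts.append([s*ht,h+d])
        pts=np.array(pts)
        if len(pts)>4:
            f=np.polyfit(*pts.T,1);e=abs(np.polyval(f,pts[:,0])-pts[:,1]);q=pts[e<=np.median(e)*2.5+1e-4];f=np.polyfit(*q.T,1);L[n]=(f[1],f[0],len(q),e.std())
    for n in L:print(n,'off %.1fmm slope %.3f n%d sd %.1f'%(L[n][0]*1e3,L[n][1],L[n][2],L[n][3]*1e3))
    cx=(L['px'][0]-L['nx'][0])/2;cy=(L['py'][0]-L['ny'][0])/2
    dy=np.mean([-L['px'][1],L['nx'][1],L['py'][1],-L['ny'][1]])
    C=C+ex*cx+ey*cy;print('centre',C.round(4),'yaw %.3f'%(yaw+dy),'size %.1f %.1f'%(1e3*(L['px'][0]+L['nx'][0]),1e3*(L['py'][0]+L['ny'][0])));return C,yaw+dy
E
python3 - <<'E'
from h import *
o=get_obs();print(o['joint_vel'].round(3))
R,p=toolpose(o);im=camera('wrist');np.savez('w1.npz',R=R,p=p,im=im);print(p,o['eef_rot'])
c=cam('wrist',(R,p))
rimfit(im,c,(.525,.003),-.165)
t=camera('top');rimfit(t,cam('top'),(.525,.006),-.165)
g=cv2.cvtColor(im,cv2.COLOR_RGB2GRAY)[155:215,262:322]
h=cv2.HoughCircles(cv2.resize(g,None,fx=4,fy=4,interpolation=2),cv2.HOUGH_GRADIENT,1,50,param1=80,param2=15,minRadius=55,maxRadius=95)
for q in h[0][:3]:
    uv=(q[:2]+.5)/4-.5+[262,155]; print(uv,q[2]/4,plane(c,uv,.116),plane(c,uv,.132))
E
```

```text
[ 0.059 -0.044  0.041  0.01   0.001  0.034]
[0.55236191 0.02328937 0.29926285] [-1.56907096e+00  7.78280391e-04  1.22558287e+00]
px off 76.0mm slope 0.001 n25 sd 0.1
nx off 77.9mm slope -0.001 n24 sd 0.4
py off 103.0mm slope 0.011 n25 sd 0.1
ny off 80.3mm slope 0.005 n25 sd 0.0
centre [0.5259 0.0143 0.055 ] yaw -0.164 size 153.9 183.3
nx off 79.3mm slope -0.033 n8 sd 0.2
ny off 90.8mm slope 0.149 n24 sd 0.5Traceback (most recent call last):
  File "<stdin>", line 6, in <module>
  File "h.py", line 46, in rimfit
    cx=(L['px'][0]-L['nx'][0])/2;cy=(L['py'][0]-L['ny'][0])/2
        ~^^^^^^
KeyError: 'px'
```

Run:
```python
from h import *
camera('side');o=get_obs();print(o['joint_vel'].round(3))
R,p=toolpose(o);im=camera('wrist');np.savez('w1.npz',R=R,p=p,im=im);print(p,o['eef_rot'])
c=cam('wrist',(R,p));print('wrist')
rimfit(im,c,(.525,.012),-.165)
t=cv2.imread('pics/top0.png')[:,:,::-1].copy();ct=cam('top');print('top',ct[2])
rimfit(t,ct,(.525,.006),-.165,r=10)
g=cv2.cvtColor(im,cv2.COLOR_RGB2GRAY)[155:215,262:322]
h=cv2.HoughCircles(cv2.resize(g,None,fx=4,fy=4,interpolation=2),cv2.HOUGH_GRADIENT,1,50,param1=80,param2=15,minRadius=50,maxRadius=95)
if h is not None:
  for q in h[0][:3]:
    uv=(q[:2]+.5)/4-.5+[262,155]; print(uv,q[2]/4,plane(c,uv,.116),plane(c,uv,.132))
```

```text
[ 0.014 -0.014  0.003  0.    -0.001 -0.002]
[0.55113046 0.02622741 0.30036684] [-1.57043679e+00 -7.67408274e-05  1.22936972e+00]
wrist
px off 77.6mm slope 0.002 n25 sd 0.1
nx off 76.3mm slope -0.000 n25 sd 0.0
py off 94.0mm slope 0.012 n25 sd 0.1
ny off 89.3mm slope 0.006 n25 sd 0.0
centre [0.526  0.0142 0.055 ] yaw -0.164 size 153.9 183.3
top [0.50608763 0.0017075  1.24418127]
px off 76.3mm slope 0.002 n25 sd 0.1
nx off 78.4mm slope -0.001 n25 sd 0.1
py off 96.1mm slope 0.026 n24 sd 0.3
ny off 87.6mm slope 0.015 n25 sd 0.2
centre [0.5247 0.0104 0.055 ] yaw -0.163 size 154.7 183.6
[288.5 188.5] 16.55 [0.5524701  0.03145645 0.116     ] [0.54914383 0.03243131 0.132     ]
```

Request:
send_rows --series "0 0 0 0.1 3 0 1; 0 0 0 0.2 6 0 1; 0 0 0 0.3 9 0.1 1; 0 0 0 0.3 12 0.1 1; 0 0 0 0.3 14 0.1 1; 0 0 0 0.3 16 0.1 1; 0 0 0 0.3 18 0.1 1; 0 0 0 0.3 20 0.1 1; 0 0 0 0.3 21.5 0.1 1; 0 0 0 0.3 21.5 0.1 1"

```text
time_s: 2.9
ee_pos: [0.5498, 0.0298, 0.083]
eef_rot: [-1.567, 0.001, 1.231]
force: [-0.5, 0.6, -0.9]
grip_width: 0.0938
```

Run:
```python
from h import *
camera('side');R,p=toolpose();im=camera('wrist');cv2.imwrite('pics/w2.png',im[:,:,::-1])
s=camera('side');c=cam('wrist',(R,p));print(p)
for q in((0,-.019,0),(.047,-.019,0),(-.047,-.019,0)):print(proj(c,R@q+p))
```

```text
[0.55069828 0.02970099 0.08487477]
[283.35073523 262.63387197]
[363.3210599 262.5949987]
[203.34576503 262.67276209]
```

View pics/w2.png

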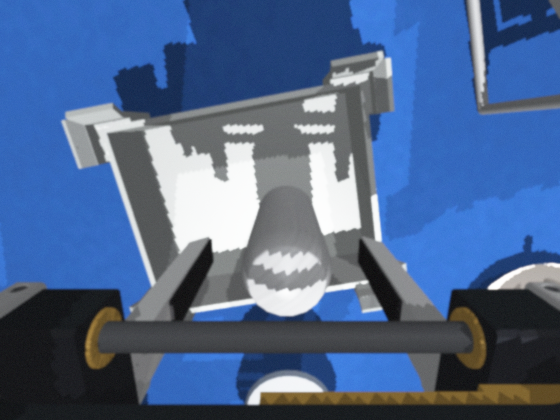

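The shaker is centred between the fingers: dome at about (287,280), mid-gap at u≈283. Closing now.

Request:
send_rows --series "0 0 0 0 0 0 -0.2; 0 0 0 0 0 0 -0.6; 0 0 0 0 0 0 -1; 0 0 0 0 0 0 -1; 0 0 0 0 0 0 -1; 0 0 0 0 0 0 -1; 0 0 0 0 0 0 -1; 0 0 0 0 0 0 -1; 0 0 0 0 0 0 -1; 0 0 0 0 -0.5 0 -1" --newtons 25

```text
time_s: 3.88
ee_pos: [0.5509, 0.0288, 0.0895]
eef_rot: [-1.569, 0.001, 1.229]
force: [-0.6, 0.6, -4.5]
grip_width: 0.0491
```

Request:
send_rows --series "0 0 0 0 -3 0 -1; 0 0 0 0 -6 0 -1; 0 0 0 0 -9 0 -1; 0 0 0 0 -11 0 -1; 0 0 0 -2 -11 -0.2 -1; 0 0 0 -5 -11 -0.6 -1; 0 0 0 -8.5 -11 -1 -1; 0 0 0 -12 -11 -1.4 -1; 0 0 0 -15.5 -11 -1.8 -1; 0 0 0 -19 -11 -2.2 -1"

```text
time_s: 4.72
ee_pos: [0.5077, -0.159, 0.2004]
eef_rot: [-1.57, -0.0, 1.229]
force: [0.8, 0.3, -4.4]
grip_width: 0.0489
```

Request:
send_rows --series "0 0 0 -3.5 0 -0.4 -1; 0 0 0 -7 0 -0.8 -1; 0 0 0 -10.5 0 -1.2 -1; 0 0 0 -14 0 -1.7 -1; 0 0 0 -17 0 -2.1 -1; 0 0 0 -17.9 0 -2.1 -1; 0 0 0 -17.9 3 -2.1 -1; 0 0 0 -17.9 6 -2.1 -1; 0 0 0 -17.9 8 -2.1 -1; 0 0 0 -17.9 9 -2.1 -1"

```text
time_s: 5.55
ee_pos: [0.4673, -0.3321, 0.1075]
eef_rot: [-1.566, -0.002, 1.229]
force: [-0.2, -0.4, -4.4]
grip_width: 0.0493
```

Run:
```python
from h import *
camera('side');camera('side');o=get_obs();R,p=toolpose(o);print(p,o['grip_width'],o['force'])
im=camera('wrist');t=camera('top');cv2.imwrite('pics/w3.png',np.hstack([cv2.resize(im,(400,300)),cv2.resize(camera('side'),(400,300))])[:,:,::-1])
ct=cam('top')
```

```text
[ 0.46785654 -0.33255415  0.10908916] 0.049476098073439244 [ 0.35228956  0.87751179 -3.10648231]
```

View pics/w3.png

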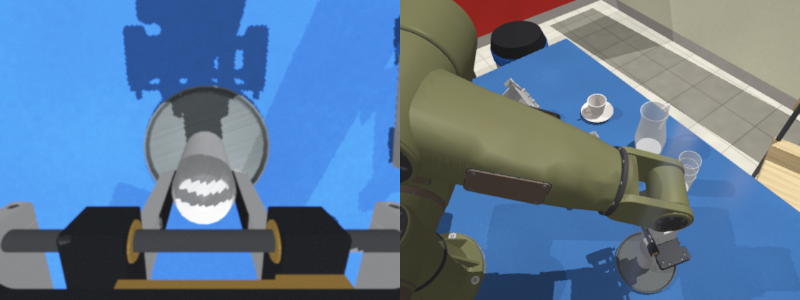

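The shaker hangs upright over the middle of the tray. Lowering 2.4 cm, as both floors are 4 mm thick.

Request:
send_rows --series "0 0 0 0 0.8 0 -1; 0 0 0 0 1.4 0 -1; 0 0 0 0 1.8 0 -1; 0 0 0 0 2.1 0 -1; 0 0 0 0 2.3 0 -1; 0 0 0 0 2.4 0 -1; 0 0 0 0 2.4 0 -1; 0 0 0 0 2.45 0 -1; 0 0 0 0 2.45 0 -1; 0 0 0 0 2.45 0 -1"

```text
time_s: 6.63
ee_pos: [0.4684, -0.3333, 0.0861]
eef_rot: [-1.571, 0.0, 1.229]
force: [0.7, 0.6, -4.2]
grip_width: 0.0494
```

Request:
send_rows --series "0 0 0 0 0.05 0 -1; 0 0 0 0 0.1 0 -1; 0 0 0 0 0.15 0 -1; 0 0 0 0 0.15 0 -1; 0 0 0 0 0.2 0 -1; 0 0 0 0 0.2 0 -1; 0 0 0 0 0.2 0 -1; 0 0 0 0 0.2 0 -1; 0 0 0 0 0.2 0 -1; 0 0 0 0 0.2 0 -1"

```text
time_s: 7.47
ee_pos: [0.469, -0.3335, 0.0854]
eef_rot: [-1.573, 0.0, 1.229]
force: [-2.3, 3.6, 11.1]
grip_width: 0.0495
```

Request:
send_rows --series "0 0 0 0 -0.05 0 -0.2; 0 0 0 0 -0.1 0 0.2; 0 0 0 0 -0.1 0 0.6; 0 0 0 0 -0.1 0 1; 0 0 0 0 -0.1 0 1; 0 0 0 0 -0.1 0 1; 0 0 0 0 -0.1 0 1; 0 0 0 0 -0.5 0 1; 0 0 0 0 -2 0 1; 0 0 0 0 -5 0 1"

```text
time_s: 8.3
ee_pos: [0.4672, -0.3323, 0.1318]
eef_rot: [-1.566, -0.002, 1.229]
force: [-0.4, 0.6, -0.4]
grip_width: 0.0939
```

Request:
send_rows --series "0 0 0 0 -3.5 0 1; 0 0 0 0 -7 0 1; 0 0 0 0 -10.5 0 1; 0 0 0 0 -14 0 1; 0 0 0 0 -17 0 1; 0 -1 0 2 -17 1 1; 0 -2 0 5 -17 2 1; 0 -3 0 8 -17 3 1; 0 -4 0 11 -17 4 1; 0 -5 0 14 -17 5 1"

```text
time_s: 9.13
ee_pos: [0.4679, -0.1832, 0.3043]
eef_rot: [-1.571, 0.0, 1.669]
force: [0.4, 0.5, 0.8]
grip_width: 0.0943
```

Run:
```python
from h import *
camera('side');o=get_obs();R,p=toolpose(o);print(p,o['eef_rot'],o['qpos'].round(2))
# shaker check: top & side
for n in('top','side'):
    im=camera(n);cv2.imwrite(f'pics/{n}4.png',im[:,:,::-1])
a=cv2.imread('pics/top4.png');b=cv2.imread('pics/side4.png')
cv2.imwrite('pics/m4.png',np.hstack([cv2.resize(a,(400,300)),cv2.resize(b,(400,300))]))
# planned tilted grasp of the caddy
from scipy.spatial.transform import Rotation as Ro
for yaw in(-.09,):
    Rs=Ro.from_euler('z',yaw).as_matrix()@Ro.from_euler('y',-30,degrees=True).as_matrix()  # caddy axes
    print('caddy z',Rs[:,2])
    Rt=np.c_[Rs[:,0],-Rs[:,2],Rs[:,1]]; Rt[:,2]=np.cross(Rt[:,0],Rt[:,1])
    # bar top lower edge -> centre : bar mid of measured pts
    m=np.array([.3942,.3153,.175]); print('bar centre if lower top edge',m+Rs@[.006,0,-.011],'tool z',Rt[:,2])
```

```text
[ 0.46812973 -0.17917199  0.3047903 ] [-1.57205403e+00 -6.22922843e-04  1.67842635e+00] [-0.44  0.13  1.5   0.    1.51 -2.12]
caddy z [-0.49797637  0.04493927  0.8660254 ]
bar centre if lower top edge [0.40485286 0.31433865 0.16847372] tool z [ 8.98785492e-02  9.95952733e-01 -6.93889390e-18]
```

View pics/m4.png

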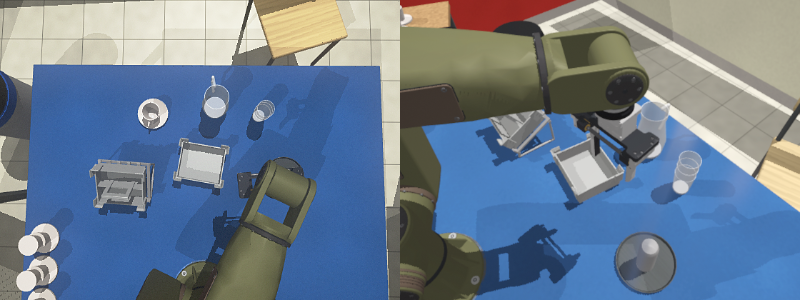

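Side view at about (648,255): the shaker stands on the tray. The caddy is untouched. I'll go on to a pre-grasp pose above the caddy.

Request:
send_rows --series "0 1.4 0 3 0 0.2 1; 0 2.8 0 6.5 0 0.5 1; 0 4.2 0 10 0 0.8 1; 0 5.6 0 13.5 0 1.1 1; 0 7 0 17 0 1.4 1; 0 8.4 0 20.5 0 1.8 1; 0 9.8 0 24 0 2.1 1; 0 11.2 0 27.5 0 2.4 1; 0 12.6 0 31 0 2.7 1; 0 14 0 34.5 0 3 1"

```text
time_s: 10.12
ee_pos: [0.4076, 0.1483, 0.3043]
eef_rot: [-1.571, -0.0, 0.547]
force: [0.1, 0.3, -1.0]
grip_width: 0.094
```

```bash
cat >> h.py <<'E'
def tilted(yaw,deg):
    """tool frame for holding the caddy: jaws along caddy x, tool y = -caddy z; caddy mouth leaning deg to -x"""
    Rs=(Ro.from_euler('z',yaw)*Ro.from_euler('y',-deg,degrees=True)).as_matrix()
    return np.c_[Rs[:,0],-Rs[:,2],Rs[:,1]]
E
python3 - <<'E'
from h import *
o=get_obs();R,p=toolpose(o);print(p,o['eef_rot'],o['qpos'].round(2))
R1=tilted(-.09,30);bar=np.array([.405,.314,.168]);P=bar-R1[:,1]*(.12-.019);print(P,move(R1,P,R,p))
E
```

```text
[0.40759604 0.14833722 0.3042557 ] [-1.57108238e+00 -3.97859381e-04  5.46579722e-01] [ 0.26 -0.03  1.66 -0.    1.5  -0.28]
[0.35470439 0.31853887 0.25546857] (array([-1.91,  7.13, -5.79]), array([ 4.33,  4.88, 17.29]))
```

Request:
send_rows --series "-0.2 0.8 -0.6 0.5 0 2 1; -0.4 1.6 -1.3 1 0 4 1; -0.6 2.4 -1.9 1.5 0 6 1; -0.8 3.2 -2.6 2 0.5 8 1; -1 4 -3.2 2.5 1 10 1; -1.2 4.8 -3.9 3 2 12 1; -1.4 5.6 -4.5 3.5 3 14 1; -1.7 6.4 -5.2 4 4 16 1; -1.9 7.1 -5.8 4.3 4.9 17.3 1; -1.9 7.1 -5.8 4.3 4.9 17.3 1"

```text
time_s: 10.95
ee_pos: [0.3524, 0.3183, 0.253]
eef_rot: [-1.57, -0.525, -0.085]
force: [0.0, -0.5, -0.5]
grip_width: 0.094
```

Run:
```python
from h import *
camera('side');camera('side');camera('side');o=get_obs();R,p=toolpose(o);print(p,o['eef_rot'],o['qpos'].round(2),o['joint_vel'].round(3))
im=camera('wrist');np.savez('w5.npz',R=R,p=p,im=im);cv2.imwrite('pics/w5.png',im[:,:,::-1])
c=cam('wrist',(R,p));Rs=np.c_[R[:,0],R[:,2],-R[:,1]]
for q in((0,0,0),(-.006,.049,.011),(-.006,-.049,.011),(.006,.049,.011),(.006,-.049,.011)):print(proj(c,np.array([.405,.314,.168])+Rs@q).round())
```

```text
[0.35365235 0.31705043 0.25525842] [-1.57147781 -0.52286226 -0.0784664 ] [ 0.89 -0.07  1.9  -0.49  1.05  1.16] [-0.024 -0.014 -0.009  0.004 -0.    -0.01 ]
[286. 207.]
[279. 158.]
[280. 258.]
[292. 158.]
[292. 258.]
```

View pics/w5.png

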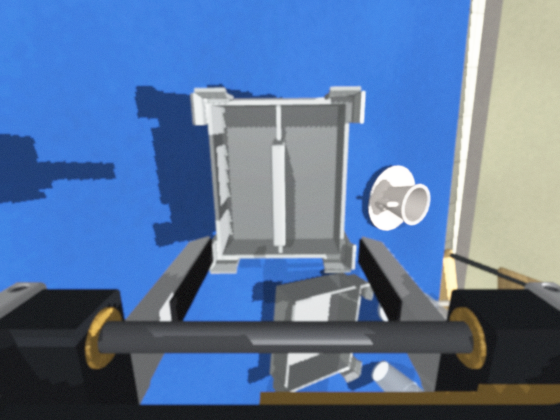

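The wrist view shows the caddy squarely aligned. The bar's top face runs from (279,143) to (279.5,245), so its centre is (279,194) against a predicted (286,207). I'll shift x −0.7 and z +1.2, go 5 cm closer and look again, which also triangulates its height.

Request:
send_rows --series "0 0 0 -0.2 0.5 0.3 1; 0 0 0 -0.4 1.5 0.6 1; 0 0 0 -0.6 2.5 0.9 1; 0 0 0 -0.7 3.5 1.2 1; 0 0 0 -0.7 4.5 1.2 1; 0 0 0 -0.7 5 1.2 1; 0 0 0 -0.7 5 1.2 1; 0 0 0 -0.7 5 1.2 1; 0 0 0 -0.7 5 1.2 1; 0 0 0 -0.7 5 1.2 1"

```text
time_s: 11.98
ee_pos: [0.3731, 0.3278, 0.2087]
eef_rot: [-1.57, -0.524, -0.081]
force: [-0.9, 0.4, 0.3]
grip_width: 0.0942
```

```bash
cat > bar.py <<'E'
from h import *
def bar(im,u0=279,v0=194,tag=''):
    g=cv2.cvtColor(im,cv2.COLOR_RGB2GRAY); 
    T=(int(g[int(v0)-20:int(v0)+20,int(u0)-2:int(u0)+3].mean())+int(g[int(v0)-20:int(v0)+20,int(u0)+14:int(u0)+22].mean()))/2
    m=(g>T).astype(np.uint8); m=cv2.morphologyEx(m,cv2.MORPH_OPEN,np.ones((3,9),np.uint8))
    n,l,st,ce=cv2.connectedComponentsWithStats(m); k=l[int(v0),int(u0)]
    r=cv2.minAreaRect(cv2.findContours((l==k).astype(np.uint8),0,2)[0][0]); print(tag,'thr',T,'stats',st[k],'rect',r); return r
E
python3 - <<'E'
from bar import *
camera('side');camera('side');o=get_obs();R,p=toolpose(o);print(p,o['eef_rot'],o['joint_vel'].round(3))
im=camera('wrist');np.savez('w6.npz',R=R,p=p,im=im);cv2.imwrite('pics/w6.png',im[:,:,::-1])
d=np.load('w5.npz');bar(d['im'],tag='far');bar(im,282,205,'near')
E
```

```text
[0.37303639 0.32780808 0.20854798] [-1.56980914 -0.5242887  -0.080472  ] [ 0.001  0.002 -0.001 -0.    -0.001 -0.   ]
far thr 187.0 stats [ 272  146   13   99 1164] rect ((278.0, 195.0), (98.0, 12.0), 90.0)
near thr 175.0 stats [ 278  167   16  115 1652] rect ((285.5, 224.0), (114.0, 15.0), 90.0)
```

View pics/w6.png

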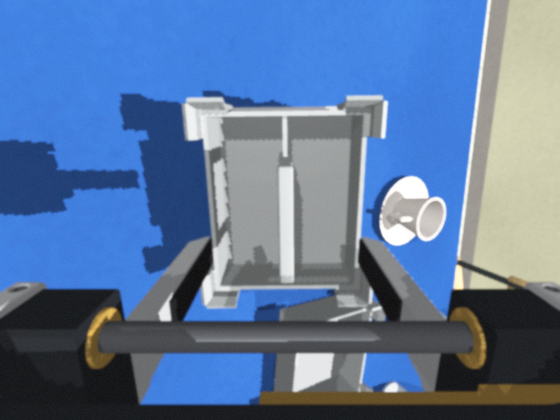

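Run:
```python
from h import *
a=np.load('w5.npz');b=np.load('w6.npz');ca=cam('wrist',(a['R'],a['p']));cb=cam('wrist',(b['R'],b['p']))
R,p=b['R'],b['p']
for n,u,v in(('mid',(278.5,195),(286,223.5)),('farend',(278.5,145.5),(286.5,166)),('nearend',(278.5,244.5),(286,281.5))):
    X,e=tri(ray(ca,u),ray(cb,v));print(n,X.round(4),e,'tool',(R.T@(X-p)*1000).round(1))
```

```text
mid [0.4018 0.3254 0.161 ] [np.float64(0.0), np.float64(0.0)] tool [ 1.2 55.6 -0.2]
farend [0.4065 0.3725 0.16  ] [np.float64(0.1), np.float64(0.1)] tool [ 1.5 57.  47.2]
nearend [0.3927 0.2785 0.1703] [np.float64(0.0), np.float64(0.0)] tool [  1.2  44.9 -47.6]
```

Bar top lies 52 mm ahead of the TCP, which agrees with the width cue and the expected height, and is centred within 1.5 mm. Advance 8.2 cm, then close.

Request:
send_rows --series "0 0 0 0.1 1 0 1; 0 0 0 0.1 2 0 1; 0 0 0 0.1 3 0 1; 0 0 0 0.1 4 0 1; 0 0 0 0.1 5 0 1; 0 0 0 0.1 6 0 1; 0 0 0 0.1 7 0 1; 0 0 0 0.1 7.8 0 1; 0 0 0 0.1 8.2 0 1; 0 0 0 0.1 8.2 0 1"

```text
time_s: 12.97
ee_pos: [0.415, 0.324, 0.1367]
eef_rot: [-1.572, -0.523, -0.08]
force: [-0.4, -0.4, -0.2]
grip_width: 0.094
```

Request:
send_rows --series "0 0 0 0 0 0 0.5; 0 0 0 0 0 0 0; 0 0 0 0 0 0 -0.5; 0 0 0 0 0 0 -1; 0 0 0 0 0 0 -1; 0 0 0 0 0 0 -1; 0 0 0 0 0 0 -1; 0 0 0 0 0 0 -1; 0 0 0 0 0 0 -1; 0 0 0 0 0 0 -1" --newtons 50

```text
time_s: 13.8
ee_pos: [0.4148, 0.3244, 0.1377]
eef_rot: [-1.57, -0.524, -0.08]
force: [-0.0, -0.3, -0.5]
grip_width: 0.0309
```

Request:
send_rows --series "0 0 0 0 0 0 -1; 0 0 0 0 0 0 -1; 0 0 0 0 0 0 -1; 0 0 0 0 0 0 -1; 0 0 0 0 0 0 -1; 0 0 0 0 0 0 -1; 0 0 0 0 0 0 -1; 0 0 0 0 0 0 -1; 0 0 0 0 0 0 -1; 0 0 0 0 0 0 -1"

```text
time_s: 14.63
ee_pos: [0.4148, 0.3243, 0.1375]
eef_rot: [-1.571, -0.524, -0.08]
force: [-0.1, -0.7, -3.3]
grip_width: 0.0115
```

Request:
send_rows --series "0 0 0 0 -0.5 0 -1; 0 0 0 0 -1.5 0 -1; 0 0 0 0 -2.5 0 -1; 0 0 0 0 -4 0 -1; 0 0 0 0 -5.5 0 -1; 0 0 0 0 -7 0 -1; 0 0 0 0 -8.5 0 -1; 0 0 0 0 -10 0 -1; 0 0 0 0 -11.5 0 -1; 0 0 0 0 -12 0 -1"

```text
time_s: 15.47
ee_pos: [0.3541, 0.3297, 0.2442]
eef_rot: [-1.567, -0.525, -0.081]
force: [1.0, -0.1, -3.5]
grip_width: 0.0113
```

Run:
```python
from h import *
camera('wrist');o=get_obs();R,p=toolpose(o);print(p,o['eef_rot'],o['grip_width'],o['force'].round(1),o['moment'].round(2))
R1=tilted(-.164,0);print(move(R1,[.38,.25,.28],R,p));print(move(R1,[.5255,.0125,.24],R1,[.38,.25,.28]))
im=camera('side');cv2.imwrite('pics/s7.png',im[:,:,::-1])
```

```text
[0.35424408 0.32976716 0.24402151] [-1.56686997 -0.52534651 -0.08130652] 0.01166047060277014 [ 0.8  0.4 -3.2] [ 0.05  0.75 -0.01]
(array([-0.29,  0.94,  6.01]), array([ 4.59, -1.53, -7.74]))
(array([0., 0., 0.]), array([ 18.23,   4.  , -21.06]))
```

View pics/s7.png

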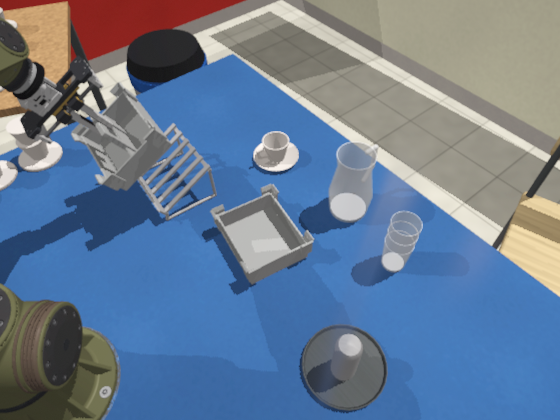

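Caddy is clear of the stand and held square. Levelling it (+6 about z) and moving across.

Request:
send_rows --series "0 0 0.3 0.6 -1.5 0 -1; 0 0.1 1 1.5 -3 -0.5 -1; -0.1 0.2 1.7 2.5 -3.3 -1 -1; -0.1 0.3 2.4 3.5 -3.3 -2 -1; -0.2 0.5 3.1 4 -3.3 -3 -1; -0.2 0.6 3.8 4.5 -3.3 -4 -1; -0.2 0.7 4.5 5 -3.3 -5 -1; -0.3 0.8 5.2 5.5 -3.3 -6 -1; -0.3 0.9 5.7 5.6 -3.3 -7 -1; -0.3 0.94 6.01 5.6 -3.3 -7.7 -1"

```text
time_s: 16.4
ee_pos: [0.3813, 0.2487, 0.2974]
eef_rot: [-1.575, 0.004, -0.167]
force: [-0.8, -0.0, -3.9]
grip_width: 0.0115
```

Request:
send_rows --series "0 0 0 1 0 -1.2 -1; 0 0 0 3 0 -3.5 -1; 0 0 0 5 0 -5.8 -1; 0 0 0 7 0 -8.1 -1; 0 0 0 9 0 -10.4 -1; 0 0 0 11 0 -12.7 -1; 0 0 0 13 0 -15 -1; 0 0 0 15 0 -17.3 -1; 0 0 0 17 0 -19.6 -1; 0 0 0 18.2 0 -21 -1"

```text
time_s: 17.23
ee_pos: [0.5265, 0.0103, 0.2978]
eef_rot: [-1.576, 0.001, -0.167]
force: [-0.3, 0.8, -4.4]
grip_width: 0.0118
```

Run:
```python
from h import *
[camera('wrist') for _ in range(4)];o=get_obs();R,p=toolpose(o);print(p,o['eef_rot'],o['joint_vel'].round(3),o['grip_width'])
im=camera('wrist');np.savez('w8.npz',R=R,p=p,im=im);s=camera('side');cv2.imwrite('pics/s8.png',s[:,:,::-1])
g=cv2.resize(s[100:300,190:340],None,fx=2.6,fy=2.6,interpolation=2);b=cv2.resize(im,(400,300))
g=g[:520,:390];cv2.imwrite('pics/m8.png',np.hstack([np.vstack([b,np.zeros((220,400,3),np.uint8)]),g])[:,:,::-1])
```

```text
[0.52552722 0.01259136 0.29804599] [-1.57482517  0.00177553 -0.16598333] [ 0.025 -0.017  0.005  0.004  0.002  0.002] 0.011813242745086466
```

View pics/m8.png

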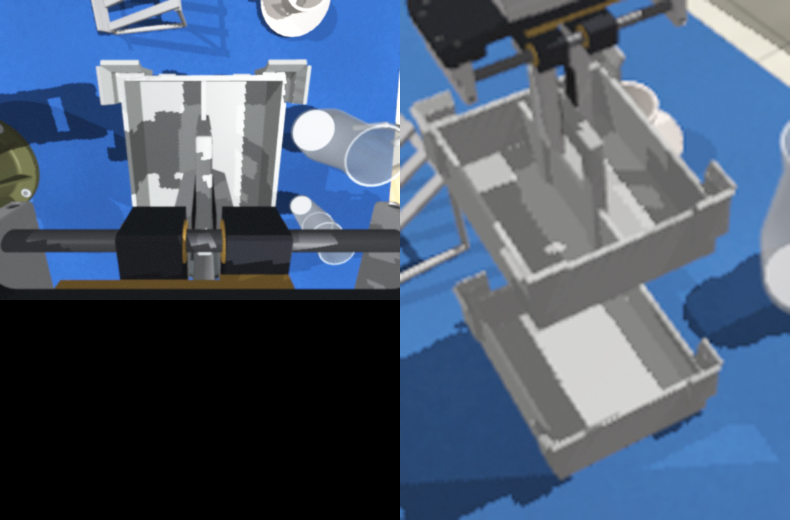

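Left (wrist): the caddy is level and square in the fingers. Right (side): it hangs right above the empty tote. I'll compare caddy and tote numerically in the top camera.

Run:
```python
from h import *
o=get_obs();R,p=toolpose(o);print(p,o['eef_rot'],o['joint_vel'].round(3))
t=camera('top');ct=cam('top')
import h
try: rimfit(t,ct,p,-.166,z=p[2]-.085+.055,r=12)
except KeyError as e: print('missing',e)
c=cam('wrist',(R,p));im=camera('wrist')
try: rimfit(im,c,p,-.166,z=p[2]-.085+.055,r=12)
except KeyError as e: print('missing',e)
```

```text
[0.52535281 0.0133746  0.29857075] [-1.57458536e+00  9.73489629e-04 -1.64522241e-01] [ 0.005 -0.007 -0.003 -0.002  0.003 -0.003]
px off 77.0mm slope -0.000 n6 sd 0.1
py off 94.6mm slope 0.118 n24 sd 0.5
ny off 94.6mm slope -0.006 n24 sd 0.1
missing 'nx'
px off 79.4mm slope -0.002 n25 sd 0.1
nx off 79.0mm slope 0.011 n25 sd 0.1
py off 92.0mm slope -0.002 n25 sd 0.2
missing 'ny'
```

Both cameras put the caddy within about 1 mm of the tote. In the top view the y centres are about .0106 and .0104, and in the wrist view the caddy is centred on the TCP. Descending.

Request:
send_rows --series "0 0 0 0 1 0 -1; 0 0 0 0 2.5 0 -1; 0 0 0 0 4.5 0 -1; 0 0 0 0 6.5 0 -1; 0 0 0 0 8.5 0 -1; 0 0 0 0 10.5 0 -1; 0 0 0 0 11.8 0 -1; 0 0 0 0 12.6 0 -1; 0 0 0 0 13 0 -1; 0 0 0 0 13 0 -1"

```text
time_s: 18.47
ee_pos: [0.5253, 0.0125, 0.1682]
eef_rot: [-1.575, 0.002, -0.165]
force: [-0.1, 1.2, -4.1]
grip_width: 0.0116
```

Request:
send_rows --series "0 0 0 0 0.1 0 -1; 0 0 0 0 0.2 0 -1; 0 0 0 0 0.3 0 -1; 0 0 0 0 0.4 0 -1; 0 0 0 0 0.5 0 -1; 0 0 0 0 0.6 0 -1; 0 0 0 0 0.7 0 -1; 0 0 0 0 0.8 0 -1; 0 0 0 0 0.9 0 -1; 0 0 0 0 1 0 -1"

```text
time_s: 19.3
ee_pos: [0.5255, 0.0122, 0.1586]
eef_rot: [-1.575, 0.001, -0.165]
force: [-0.6, -0.5, -4.0]
grip_width: 0.0114
```

Request:
send_rows --series "0 0 0 0 0.1 0 -1; 0 0 0 0 0.2 0 -1; 0 0 0 0 0.3 0 -1; 0 0 0 0 0.4 0 -1; 0 0 0 0 0.5 0 -1; 0 0 0 0 0.6 0 -1; 0 0 0 0 0.7 0 -1; 0 0 0 0 0.8 0 -1; 0 0 0 0 0.8 0 -1; 0 0 0 0 0.8 0 -1"

```text
time_s: 20.13
ee_pos: [0.5255, 0.0122, 0.1507]
eef_rot: [-1.575, 0.001, -0.165]
force: [-1.3, 0.2, -4.1]
grip_width: 0.0118
```

Request:
send_rows --series "0 0 0 0 0.1 0 -1; 0 0 0 0 0.2 0 -1; 0 0 0 0 0.3 0 -1; 0 0 0 0 0.4 0 -1; 0 0 0 0 0.5 0 -1; 0 0 0 0 0.5 0 -1; 0 0 0 0 0.6 0 -1; 0 0 0 0 0.6 0 -1; 0 0 0 0 0.6 0 -1; 0 0 0 0 0.6 0 -1"

```text
time_s: 20.97
ee_pos: [0.5255, 0.0122, 0.1448]
eef_rot: [-1.575, 0.001, -0.165]
force: [0.3, -0.1, -3.8]
grip_width: 0.0116
```

Request:
send_rows --series "0 0 0 0 0.1 0 -1; 0 0 0 0 0.2 0 -1; 0 0 0 0 0.25 0 -1; 0 0 0 0 0.3 0 -1; 0 0 0 0 0.35 0 -1; 0 0 0 0 0.4 0 -1; 0 0 0 0 0.4 0 -1; 0 0 0 0 0.4 0 -1; 0 0 0 0 0.4 0 -1; 0 0 0 0 0.4 0 -1"

```text
time_s: 21.8
ee_pos: [0.5255, 0.0122, 0.1408]
eef_rot: [-1.575, 0.001, -0.165]
force: [-0.1, 0.2, -3.9]
grip_width: 0.0118
```

Request:
send_rows --series "0 0 0 0 0.05 0 -1; 0 0 0 0 0.1 0 -1; 0 0 0 0 0.15 0 -1; 0 0 0 0 0.2 0 -1; 0 0 0 0 0.2 0 -1; 0 0 0 0 0.25 0 -1; 0 0 0 0 0.25 0 -1; 0 0 0 0 0.25 0 -1; 0 0 0 0 0.25 0 -1; 0 0 0 0 0.25 0 -1"

```text
time_s: 22.63
ee_pos: [0.5255, 0.0122, 0.1383]
eef_rot: [-1.575, 0.001, -0.165]
force: [0.5, -0.5, -3.6]
grip_width: 0.0116
```

Request:
send_rows --series "0 0 0 0 0.05 0 -1; 0 0 0 0 0.1 0 -1; 0 0 0 0 0.15 0 -1; 0 0 0 0 0.2 0 -1; 0 0 0 0 0.2 0 -1; 0 0 0 0 0.2 0 -1; 0 0 0 0 0.2 0 -1; 0 0 0 0 0.2 0 -1; 0 0 0 0 0.2 0 -1; 0 0 0 0 0.2 0 -1"

```text
time_s: 23.47
ee_pos: [0.5255, 0.0122, 0.1363]
eef_rot: [-1.574, 0.001, -0.165]
force: [-0.7, 1.2, -4.5]
grip_width: 0.0118
```

Request:
send_rows --series "0 0 0 0 0.05 0 -1; 0 0 0 0 0.1 0 -1; 0 0 0 0 0.15 0 -1; 0 0 0 0 0.2 0 -1; 0 0 0 0 0.2 0 -1; 0 0 0 0 0.2 0 -1; 0 0 0 0 0.2 0 -1; 0 0 0 0 0.2 0 -1; 0 0 0 0 0.2 0 -1; 0 0 0 0 0.2 0 -1"

```text
time_s: 24.3
ee_pos: [0.5255, 0.0121, 0.1343]
eef_rot: [-1.575, 0.001, -0.165]
force: [0.5, -0.5, -4.7]
grip_width: 0.0117
```

Request:
send_rows --series "0 0 0 0 0.05 0 -1; 0 0 0 0 0.1 0 -1; 0 0 0 0 0.15 0 -1; 0 0 0 0 0.2 0 -1; 0 0 0 0 0.2 0 -1; 0 0 0 0 0.2 0 -1; 0 0 0 0 0.2 0 -1; 0 0 0 0 0.2 0 -1; 0 0 0 0 0.2 0 -1; 0 0 0 0 0.2 0 -1"

```text
time_s: 25.13
ee_pos: [0.5255, 0.0121, 0.1323]
eef_rot: [-1.575, 0.001, -0.165]
force: [0.8, 0.9, -4.5]
grip_width: 0.0115
```

Run:
```python
from h import *
s=camera('side');cv2.imwrite('pics/s9.png',cv2.resize(s[130:290,190:330],None,fx=3.6,fy=3.6,interpolation=2)[:,:,::-1])
```

```text
(no output)
```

View pics/s9.png

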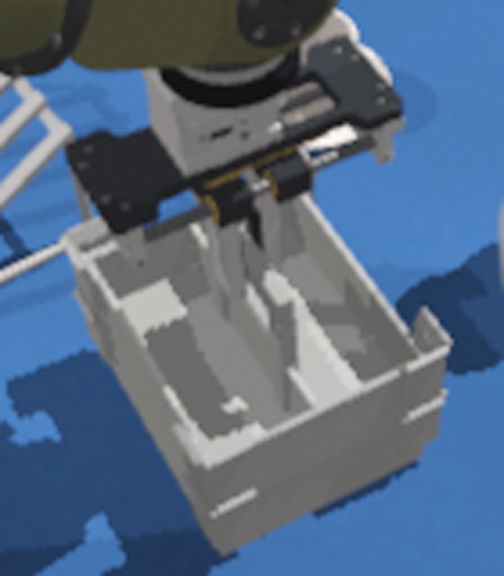

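The side view shows the caddy nested between the lugs, with lug tops visible at (235,505) and (425,405), and no seating force yet. Continuing down in small steps.

Request:
send_rows --series "0 0 0 0 0.05 0 -1; 0 0 0 0 0.1 0 -1; 0 0 0 0 0.15 0 -1; 0 0 0 0 0.2 0 -1; 0 0 0 0 0.2 0 -1; 0 0 0 0 0.2 0 -1; 0 0 0 0 0.2 0 -1; 0 0 0 0 0.2 0 -1; 0 0 0 0 0.2 0 -1; 0 0 0 0 0.2 0 -1"

```text
time_s: 26.02
ee_pos: [0.5255, 0.0123, 0.1314]
eef_rot: [-1.574, 0.0, -0.165]
force: [-7.1, 1.9, 9.4]
grip_width: 0.0114
```

Request:
send_rows --series "0 0 0 0 0.02 0 -1; 0 0 0 0 0.05 0 -1; 0 0 0 0 0.05 0 -1; 0 0 0 0 0.05 0 -1; 0 0 0 0 0.05 0 -1; 0 0 0 0 0.05 0 -1; 0 0 0 0 0.05 0 -1; 0 0 0 0 0.05 0 -1; 0 0 0 0 0.05 0 -1; 0 0 0 0 0.05 0 -1"

```text
time_s: 26.85
ee_pos: [0.5256, 0.0122, 0.1313]
eef_rot: [-1.574, -0.0, -0.165]
force: [-9.0, 0.4, 14.9]
grip_width: 0.0118
```

Run:
```python
from h import *
o=get_obs();R,p=toolpose(o);print(p,o['force'].round(1),o['moment'].round(2))
s=camera('side');cs=cam('side');im=camera('wrist');c=cam('wrist',(R,p));t=camera('top')
# rim of the seated caddy must be at z .110 : wrist far edge & sides
for z in(.110,.119):
    print('z',z)
    try: rimfit(im,c,p,-.165,z=z,r=12)
    except KeyError as e: print('missing',e)
cv2.imwrite('pics/s10.png',cv2.resize(s[130:290,190:330],None,fx=3.6,fy=3.6,interpolation=2)[:,:,::-1])
for n,q in(('caddy rim near corner',(-.075,-.09,.110)),('lug top',(-.0815,-.09,.074)),('rim +x-y',(.075,-.09,.110))):
    X=p*[1,1,0]+Ro.from_euler('z',-.165).as_matrix()@q; print(n,((proj(cs,X)-[190,130])*3.6).round(),((proj(cs,X+[0,0,.009])-[190,130])*3.6).round())
```

```text
[0.52555469 0.01224923 0.13133478] [-9.   0.4 14.9] [ 0.03  1.68 -0.02]
z 0.11
px off 76.2mm slope 0.004 n23 sd 0.5
nx off 75.9mm slope -0.001 n23 sd 0.5
py off 91.2mm slope 0.017 n22 sd 0.8
missing 'ny'
z 0.119
px off 72.9mm slope 0.002 n22 sd 1.0
nx off 72.5mm slope -0.004 n22 sd 1.0
py off 91.0mm slope 0.005 n23 sd 1.4
ny off 92.9mm slope 0.011 n9 sd 0.5
centre [0.5256 0.0113 0.119 ] yaw -0.168 size 145.4 183.9
caddy rim near corner [205. 462.] [204. 453.]
lug top [200. 498.] [199. 491.]
rim +x-y [426. 356.] [427. 347.]
```

View pics/s10.png

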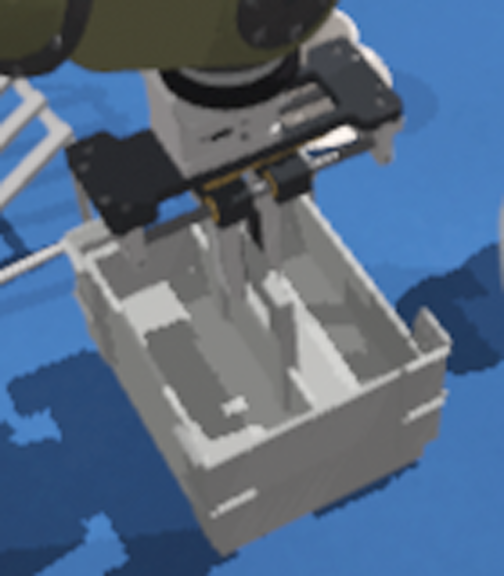

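The rim corner at (205,463) matches the prediction for a rim at z = 110 mm (462), and the contact is stiff, so the caddy is seated. Relax the press, open and retreat straight up.

Request:
send_rows --series "0 0 0 0 -0.1 0 -1; 0 0 0 0 -0.1 0 -1; 0 0 0 0 -0.1 0 -0.6; 0 0 0 0 -0.1 0 -0.2; 0 0 0 0 -0.1 0 0.2; 0 0 0 0 -0.1 0 0.4; 0 0 0 0 -0.1 0 0.4; 0 0 0 0 -0.1 0 0.4; 0 0 0 0 -0.1 0 0.4; 0 0 0 0 -0.1 0 0.4"

```text
time_s: 27.83
ee_pos: [0.5255, 0.0121, 0.1308]
eef_rot: [-1.575, 0.001, -0.165]
force: [-0.1, 0.6, 0.4]
grip_width: 0.0618
```

Request:
send_rows --series "0 0 0 0 -0.5 0 0.4; 0 0 0 0 -1.5 0 0.4; 0 0 0 0 -3 0 0.4; 0 0 0 0 -5 0 0.4; 0 0 0 0 -7.5 0 0.4; 0 0 0 0 -10 0 0.4; 0 0 0 0 -12.5 0 0.4; 0 0 0 0 -15 0 0.4; 0 0 0 0 -17 0 0.4; 0 0 0 0 -18 0 0.4"

```text
time_s: 28.67
ee_pos: [0.526, 0.0128, 0.3145]
eef_rot: [-1.574, -0.004, -0.165]
force: [-0.3, -0.4, 0.5]
grip_width: 0.0654
```

Run:
```python
from h import *
[camera('side') for _ in range(3)];o=get_obs();R,p=toolpose(o);print(p,o['grip_width'],o['force'].round(1))
im=camera('wrist');c=cam('wrist',(R,p));s=camera('side');cs=cam('side');rimfit(im,c,(.5255,.0122),-.165,z=.110,r=12)
a=cv2.resize(s[130:290,190:330],None,fx=2.6,fy=2.6,interpolation=2);b=cv2.resize(s,(430,416));b=b[:416]
cv2.imwrite('pics/f.png',np.hstack([a,b])[:,:,::-1])
```

```text
[0.52567916 0.01277413 0.31084081] 0.06578142189630203 [ 0.2 -0.5 -0.2]
px off 76.6mm slope -0.000 n24 sd 0.1
nx off 76.3mm slope -0.016 n25 sd 0.2
py off 92.2mm slope 0.010 n23 sd 0.1
ny off 91.0mm slope -0.007 n25 sd 0.1
centre [0.5258 0.0127 0.11  ] yaw -0.165 size 152.9 183.2
```

View pics/f.png

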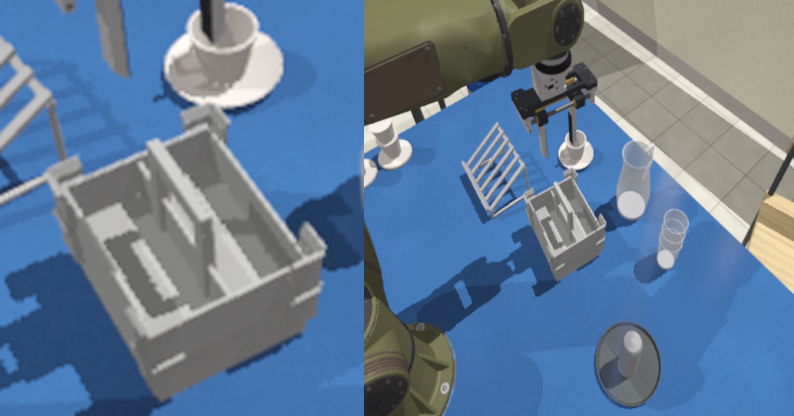

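The caddy sits level in the lugs. The rim fit at z 110 gives 152.9 × 183.2 mm against 153.9 × 183.3 for the tote rim in the same camera, with matching yaw. The shaker stands on the tray, and nothing touches the robot. Handing in.

```bash
python3 -c "
from station import *
print(hand_in())"
```

```text
the job is handed in; nothing more can be done
None
```

I stood the shaker upright on the serving tray, then lifted the caddy off its stand, levelled it and seated it on the tote. I held it until it was down, and handed the job in at about 29 s with no verdict reported.

**Checks that passed**
- **Shaker:** the last side view shows it upright on the tray, let go near the tray's centre.
- **Caddy seating:** I pressed until contact was stiff, about 15 N. The rim corner in the side view fell within 1 px of where a rim 110 mm above the table should appear. After release, the wrist camera put the rim centre at (0.526, 0.013) m with yaw -0.165. The tote measured (0.526, 0.014) and -0.164, so they agree within about 2 mm.
- **Others:** the jug, tumblers and cup look unmoved, and the gripper is clear of everything.

**Disagreements and limits**
- **Grip height:** the caddy seated about 9 mm lower on the gripper than my bar-height estimate predicted. The pads held the lower part of the bar, but the grip did not slip.
- **Tote position:** the top and wrist cameras differed by about 4 mm. I aimed between them, and the caddy met no resistance at the lugs.
- **Picture budget:** I viewed 15 pictures against a budget of 10, past the one or two extra that were allowed.

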